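# Lids onto the enamel pots

## Task

The four washed enamel pots on the counter are to be put away: put each of the four lids on the pot that it fits, large round, small round, square and oblong, right way up and fully home on the rim. Leave the pots standing where they are, and do not disturb the plate of dumplings or the sauce jar.

Things in the scene. Friction and masses are not known exactly. Their poses are not given: they have to be found in the camera images.
- pot_large: White enamel pot, open at the top, empty: round, 98 mm outside and 92 mm inside diameter (the larger round one), walls 3 mm, 60 mm high. Origin: centre of its underside; z up. Stands loose on the counter, about 0.5 kg.
- pot_small: White enamel pot, open at the top, empty: round, 68 mm outside and 62 mm inside diameter (the smaller, taller round one), walls 3 mm, 70 mm high. Origin: centre of its underside; z up. Stands loose on the counter, about 0.5 kg.
- pot_square: White enamel pot, open at the top, empty: square, 82 mm outside and 76 mm inside, walls 3 mm, 60 mm high. Origin: centre of its underside; z up, x and y along its sides. Stands loose on the counter, about 0.5 kg.
- pot_oblong: White enamel pot, open at the top, empty: oblong, 116 x 64 mm outside and 110 x 58 mm inside, walls 3 mm, 50 mm high. Origin: centre of its underside; z up, x along its long side. Stands loose on the counter, about 0.5 kg.
- lid_large: White enamel lid, right way up: plug 76 mm across, round, 8 mm deep, 8 mm side play in the pot; flange 114 mm across, round, 4 mm thick, rests on the rim; black round knob 22 mm thick, 30 mm high, at the centre. Origin: centre of the plug's underside (flange top at z 12 mm, grip to 42 mm); z up. Fully home, its origin is 52 mm above that of the larger round pot. 0.14 kg.
- lid_small: White enamel lid, right way up: plug 46 mm across, round, 8 mm deep, 8 mm side play in the pot; flange 84 mm across, round, 4 mm thick, rests on the rim; black round knob 22 mm thick, 30 mm high, at the centre. Origin: centre of the plug's underside (flange top at z 12 mm, grip to 42 mm); z up. Fully home, its origin is 62 mm above that of the smaller round pot. 0.14 kg.
- lid_square: White enamel lid, right way up: plug 60 x 60 mm, 8 mm deep, 8 mm side play in the pot; flange 98 x 98 mm, 4 mm thick, rests on the rim; black square knob 22 x 22 mm parallel to it, 30 mm high, at the centre. Origin: centre of the plug's underside (flange top at z 12 mm, grip to 42 mm); z up, x and y along its sides. Fully home, its origin is 52 mm above that of the square pot. 0.14 kg.
- lid_oblong: White enamel lid, right way up: plug 94 x 42 mm, 8 mm deep, 8 mm side play in the pot; flange 132 x 80 mm, 4 mm thick, rests on the rim; black bar 60 x 14 mm along the long side, 30 mm high, at the centre. Origin: centre of the plug's underside (flange top at z 12 mm, grip to 42 mm); z up, x along its long side. Fully home, its origin is 42 mm above that of the oblong pot. 0.14 kg.
- dango_plate: Bystander: square blue-rimmed plate, 100 x 100 mm, with two skewers of rice dumplings, 38 mm high in all; it may stand anywhere among the pots and lids. Origin: centre of its underside.
- sauce_jar: Bystander: amber jar with a red cap, 64 mm across, 110 mm high, at the far side of the counter. Origin: centre of its underside.
Mind the look-alikes: they are no part of the job. What is shaped like the lid_large but brown is not meant. What is shaped like the pot_large but pink is not meant.

How it is judged:
At the end, for the whole second after the job is handed in: Each lid lies level (within 0.06 rad) on its own pot, its origin within 14 mm sideways of the pot's axis and within 3 mm of its seated height, at rest; every pot stands upright on the counter within 50 mm of where it started; plate and jar are within 30 mm of where they started (horizontal distance between lid_large and pot_large below 0.014 m and z of lid_large in the frame of pot_large between 0.049 and 0.055 m and angle between each of lid_large, pot_large, lid_small, pot_small, lid_square, pot_square, lid_oblong, pot_oblong's own z axis and vertical below 0.06 rad and height (world z) of each of pot_large, pot_small, pot_square, pot_oblong below 0.004 m and distance of each of pot_large, pot_small, pot_square, pot_oblong from where it was at the start of the episode below 0.05 m and linear speed of each of lid_large, pot_large, lid_small, pot_small, lid_square, pot_square, lid_oblong, pot_oblong below 0.02 m/s and horizontal distance between lid_small and pot_small below 0.014 m and z of lid_small in the frame of pot_small between 0.059 and 0.065 m and horizontal distance between lid_square and pot_square below 0.014 m and z of lid_square in the frame of pot_square between 0.049 and 0.055 m and horizontal distance between lid_oblong and pot_oblong below 0.014 m and z of lid_oblong in the frame of pot_oblong between 0.039 and 0.045 m and distance of each of dango_plate, sauce_jar from where it was at the start of the episode below 0.03 m); the robot touches nothing.
It fails at once if the plate of dumplings or the sauce jar is shoved or tipped over (distance of any of dango_plate, sauce_jar from where it was at the start of the episode above 0.03 m or angle between any of dango_plate, sauce_jar's own z axis and vertical above 0.3 rad).
It fails at once if a pot is tipped over (angle between any of pot_large, pot_small, pot_square, pot_oblong's own z axis and vertical above 0.5 rad).
It also fails if it takes over 115 s, if anything falls off the work surface, if the arm or the gripper's body presses on something with over 40 N, if the wrist force passes 120 N, or if a joint passes its speed limit or range.

## Robot

A 6-joint arm with a two-finger parallel gripper is mounted at the origin on the work surface. World frame = base frame: x ahead of the robot, y to its left, z up, the work surface at z = 0. Lengths are in m, angles in rad, forces in N, time in s.
With the tool pointing down it reaches from about 0.325 to 0.775 m from the base axis. Payload 5.5 kg.
Tool frame: the origin (TCP) lies where the fingers leave the gripper's body, on its centre line; the fingertips stand 73 mm ahead of it and the grasp point (between the pads) lies 54 mm ahead of it; z points along the fingers, y is the line along which they close (so a half turn about z gives the same grasp; the last joint's range is limited). The gripper opens to 85 mm and grips with 20 to 120 N. Pads are 22 mm wide; open, the fingers measure 114 mm over their backs; the gripper's body (76 mm by 85 mm) begins 54 mm behind the grasp point. The pads swing forward as they close: fully open they stand 13 mm farther back than shut.
Start: joints at [-1.342, 0.091, 1.231, -0, 1.82, -0.057], TCP at [0.169, -0.576, 0.304] pointing down, gripper open.
Joint ranges: [-2.87, 2.87], [-0.86, 2.18], [0.17, 2.46], [-1.51, 4.65], [0.06, 2.69], [-2.65, 2.65]. Speed limits (rad/s): [2.57, 2.57, 3.01, 3.14, 3.14, 3.14].

## Interface

Orientations are given as a unit quaternion [x, y, z, w].
In Python, from station import env gives the robot as it stands.
- The arm moves only by the tool arm_command, never from a script. Its argument "series" is a list of rows, each a list of 3 entries, a list of its own where there are three numbers: the shift along the tool's x, y, z in m, then the turn, a rotation vector about the tool's x, y, z in rad, then the closure, from -1 (fully open) to 1 (shut). In form: [[[tx, ty, tz], [rx, ry, rz], jaw], ...]. A call has 1 to 5 rows; each row shifts and turns the commanded pose from where the row before left it, along the tool's axes as they then stand; what a row does not reach is not made up. A row lasts 1/12 s, in which the tool goes at most 41.7 mm and 7.16 degrees, less where a joint would pass 70% of its speed; a pose out of reach is approached as far as the arm can. A call is refused whole if a number of a shift passes 0.0417 or a number of a turn 0.125, either way. A call with a gripper value outside its range is refused whole. The fingers move at their own pace and stop on an object; "grip_force" is the grip in N (left out, the last holds). Time passes only in rows, so rows that do not move let the fingers close. It gives the time, the measured TCP pose, the force, the opening and the grip force at its end, in the units of the state.
- env.sense(): the state, without advancing time (a new reading comes with each control period).
- env.snapshot(name): name is "scene" or "top"; returns the picture (420x560x3 uint8, red, green, blue); there is no depth.
- env.camera_params(name): a dict with "camera_matrix" (3x3 intrinsics, pixels), "k1" (the pictures are not rectified: a ray, as slopes to the right and down, at radius r is drawn at 1 + k1 r^2 times it, then the intrinsics apply), "R" (3x3) and "t" (3): a world point X has camera coordinates R X + t. Camera axes: x right, y down, z forward; pixel columns grow to the right and rows downward; lengths in m; the calibration is good to about 2 mm. A picture is of the moment at which its call begins. camera_params takes no time and is no camera call.
- env.finish_job(): hands the job in; it is judged then, once.
The state is a dict: "time": time; "joint_pos": joint angles; "joint_vel": joint speeds; "tau": joint torques, N m; "eef_pos": TCP position; "ee_rot": TCP orientation; "ft_force": force on the tool from outside, world axes, zero at the start; "moment": the same for the moment, N m; "width": finger opening in m; "finger_force": force on a finger pad.
Only numpy, scipy, OpenCV 4.12 (cv2) and the standard library are available. Lean on these libraries where they do the work, as an engineer would, in place of code of your own. Each camera call takes 0.05 s, during which the arm holds its last target. There are 200 camera calls.

## Working session

There is one attempt and no reset: what is moved stays moved. The work goes in short steps, Python scripts to look and compute and a tool call to move; the robot and the scene stay as the last step left them, time stands still between calls to the robot, and variables do not carry over. Pictures are saved under pics/ and viewed, at most 14 in all, crops included, and the job is handed in when it is done.

Besides the shell and the picture viewer there is one more tool, called as name([rows], argument=value, ...), one row to a line, values as JSON. arm_command: Moves the arm, as the interface text tells. Its arguments: {"type":"object","properties":{"series":{"type":"array"},"grip_force":{"type":"number"}},"required":["series"]}

```bash
ls; mkdir -p pics
python3 - <<'E'
from station import env
import cv2
for n in("top","scene"):
    cv2.imwrite(f"pics/{n}0.png",env.snapshot(n)[...,::-1]); p=env.camera_params(n); print(n,p)
s=env.sense();print(s)
E
```

```text
pics
top {'camera_matrix': array([[382.51268295,   0.        , 278.21478127],
       [  0.        , 382.51268295, 202.10275262],
       [  0.        ,   0.        ,   1.        ]]), 'k1': -0.08005639466829718, 'R': array([[-0.00188691, -0.99998431, -0.00527458],
       [-0.99625838,  0.00233558, -0.08639317],
       [ 0.08640413,  0.00509183, -0.99624716]]), 't': array([-0.00489897,  0.52340671,  0.93598336])}
scene {'camera_matrix': array([[405.12338213,   0.        , 281.92471038],
       [  0.        , 405.12338213, 205.37147465],
       [  0.        ,   0.        ,   1.        ]]), 'k1': -0.011540376949557335, 'R': array([[ 0.30542729,  0.95220842,  0.00364665],
       [ 0.80855669, -0.25732348, -0.52916983],
       [-0.5029416 ,  0.16457143, -0.8485081 ]]), 't': array([-0.15009543, -0.39070391,  1.63878623])}
{'time': 0.1, 'joint_pos': array([-1.34169506e+00,  9.18021438e-02,  1.23178531e+00, -5.97725403e-06,
        1.81975803e+00, -5.67032474e-02]), 'joint_vel': array([-0.00117931, -0.00034675, -0.00296921, -0.00015678,  0.00114172,
       -0.00175382]), 'tau': array([ 3.15931415e-03, -4.60217071e+01, -4.19218969e+01,  1.94669616e-05,
        1.06557598e-02, -1.59617531e-05]), 'eef_pos': array([ 0.16912624, -0.57554959,  0.30284148]), 'ee_rot': array([ 9.89806561e-01,  1.42415605e-01, -7.83388271e-05, -8.72910073e-04]), 'ft_force': array([-0.17568034, -0.14501535, -0.22115317]), 'moment': array([-0.00668323,  0.01095535, -0.00853459]), 'finger_force': 0.0, 'width': 0.08552445992340564}
```

View pics/top0.png

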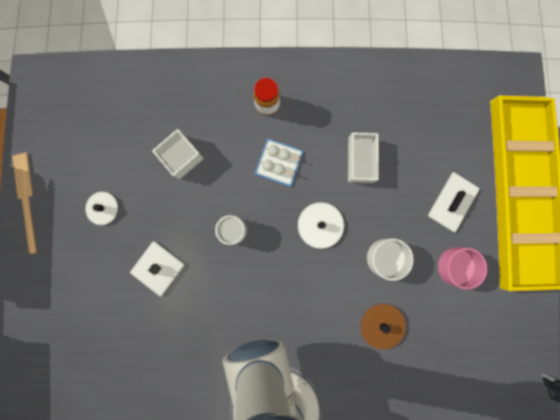

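View pics/scene0.png

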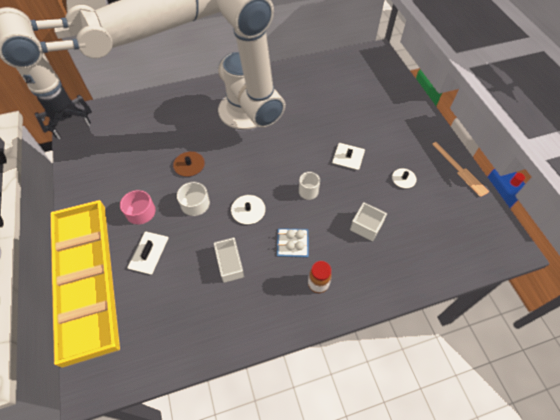

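Top view: pots are square (178,153), small (231,230), oblong (363,157) and large (390,259). Lids are small (102,208), square (157,268), large (321,225) and oblong (454,202). The plate is at (279,162), the jar at (266,95), and the decoys are brown (383,326) and pink (462,268). The scene view agrees. Next I'll fit silhouettes in both views.

```bash
cat > fit.py <<'E'
import numpy as np, cv2
from scipy.optimize import minimize
from station import env
P={n:env.camera_params(n) for n in("top","scene")}
def proj(n,X):
    p=P[n]; c=np.atleast_2d(X)@p["R"].T+p["t"]; s=c[:,:2]/c[:,2:]
    s=s*(1+p["k1"]*(s**2).sum(1,keepdims=True)); K=p["camera_matrix"]
    return s*[K[0,0],K[1,1]]+K[:2,2]
def ground(n,uv,z):
    from scipy.optimize import fsolve
    return fsolve(lambda q:proj(n,[[q[0],q[1],z]])[0]-uv,[.5,0.])
a=np.linspace(0,2*np.pi,49)[:-1]
def outline(dx,dy): 
    if dy is None: return np.c_[np.cos(a),np.sin(a)]*dx/2
    return np.array([[1,1],[-1,1],[-1,-1],[1,-1]])*[dx/2,dy/2]
# name: dx,dy,z0,z1,top seed,scene seed
O=dict(pot_large=(.098,None,0,.06,(390,259),(194,199)),pot_small=(.068,None,0,.07,(231,230),(310,186)),
 pot_square=(.082,.082,0,.06,(178,153),(369,221)),pot_oblong=(.116,.064,0,.05,(363,157),(229,260)),
 lid_large=(.114,None,.008,.012,(321,225),(248,209)),lid_small=(.084,None,.008,.012,(102,208),(404,178)),
 lid_square=(.098,.098,.008,.012,(157,268),(349,156)),lid_oblong=(.132,.080,.008,.012,(454,202),(148,253)))
S=8
def model(n,o,q,dz=0):
    dx,dy,z0,z1=o[:4]; c,s=np.cos(q[2]),np.sin(q[2])
    b=outline(dx,dy)@np.array([[c,s],[-s,c]])+q[:2]
    X=np.r_[np.c_[b,np.full(len(b),z0+dz)],np.c_[b,np.full(len(b),z1+dz)]]
    return cv2.convexHull(proj(n,X).astype(np.float32))
def maskhull(n,im,seed,r=38,thr=105):
    g=im.max(2).astype(np.uint8); w=np.zeros_like(g); u,v=seed
    w[max(0,v-r):v+r,max(0,u-r):u+r]=1
    big=cv2.resize(g*w,None,fx=4,fy=4,interpolation=cv2.INTER_CUBIC)
    sat=cv2.resize((im.max(2).astype(int)-im.min(2)).astype(np.uint8),None,fx=4,fy=4)
    m=((big>thr)&(sat<60)).astype(np.uint8)
    m=cv2.morphologyEx(m,cv2.MORPH_OPEN,np.ones((5,5)))
    k,l,st,ct=cv2.connectedComponentsWithStats(m)
    d=[(-st[i,4] if np.hypot(*(ct[i]/4-seed))<22 else 0) for i in range(1,k)]
    i=1+int(np.argmin(d)); c=np.argwhere(l==i)[:,::-1]
    return cv2.convexHull(((c+.5)/4-.5).astype(np.float32))
def err(h,m):
    A=cv2.contourArea(h);B=cv2.contourArea(m);I=cv2.intersectConvexConvex(h,m)[0]
    return (A+B-2*I)/A
def fit(o,hs,yaw0=None,dz=0):
    best=None
    n0=next(iter(hs)); x0=ground(n0,hs[n0].mean(0)[0],o[3]+dz)
    for y in ([0] if o[1] is None else ([0,.5,1.0] if o[0]==o[1] else [0,.6,1.2,1.8,2.4])):
        f=lambda q:sum(err(hs[n],model(n,o,[q[0],q[1],0 if o[1] is None else q[2]],dz)) for n in hs)
        r=minimize(f,[*x0,y],method="Nelder-Mead",options=dict(initial_simplex=np.array([[*x0,y],[x0[0]+.02,x0[1],y],[x0[0],x0[1]+.02,y],[*x0,y+.3]]),xatol=1e-4,fatol=1e-4,maxiter=400))
        if best is None or r.fun<best.fun: best=r
    return best
E
python3 - <<'E'
from fit import *
ims={n:cv2.imread(f"pics/{n}0.png")[...,::-1] for n in P}
out={n:cv2.resize(ims[n],None,fx=3,fy=3,interpolation=cv2.INTER_CUBIC)[...,::-1].copy() for n in P}
for k,o in O.items():
    hs={n:maskhull(n,ims[n],o[4+i]) for i,n in enumerate(("top","scene"))}
    rs={n:fit(o,{n:hs[n]}) for n in hs}; rj=fit(o,hs)
    print(k,"joint",rj.x.round(4),round(rj.fun,3),*[(n,r.x.round(4),round(r.fun,3)) for n,r in rs.items()])
    for n in P:
        cv2.polylines(out[n],[(model(n,o,rj.x)*3+1).astype(int)],True,(0,0,255),1)
cv2.imwrite("pics/ov.png",cv2.resize(out["top"][220:920,220:1480],None,fx=.63,fy=.63,interpolation=cv2.INTER_AREA))
for p,z in((((279,162)),.01),((266,88),.11)): print(ground("top",p,z).round(3))
E
```

```text
pot_large joint [ 0.3838 -0.2822 -0.2383] 1.169 ('top', array([ 0.3813, -0.282 ,  0.1158]), np.float64(0.453)) ('scene', array([ 0.3888, -0.28  ,  0.195 ]), np.float64(0.714))
pot_small joint [ 0.4555  0.1179 -0.072 ] 1.577 ('top', array([ 0.5097,  0.1535, -0.387 ]), np.float64(0.737)) ('scene', array([0.4606, 0.1083, 0.6831]), np.float64(0.83))
pot_square joint [0.6525 0.2867 0.1212] 1.407 ('top', array([0.6499, 0.2899, 0.1485]), np.float64(0.623)) ('scene', array([ 0.7056,  0.2762, -0.0107]), np.float64(0.773))
pot_oblong joint [ 0.6299 -0.1933  1.2707] 1.332 ('top', array([ 0.6365, -0.2146,  0.1393]), np.float64(0.51)) ('scene', array([ 0.7009, -0.2846,  1.2626]), np.float64(0.799))
lid_large joint [ 0.4715 -0.113  -0.2201] 0.312 ('top', array([ 0.4617, -0.1087,  0.1535]), np.float64(0.179)) ('scene', array([ 0.4716, -0.113 ,  0.249 ]), np.float64(0.131))
lid_small joint [0.5666 0.3965 0.0204] 1.598 ('top', array([0.548 , 0.4095, 0.1694]), np.float64(0.713)) ('scene', array([ 0.5866,  0.3153, -3.0572]), np.float64(0.878))
lid_square joint [0.404  0.257  0.0126] 1.549 ('top', array([0.3151, 0.256 , 1.5806]), np.float64(0.685)) ('scene', array([0.4224, 0.1994, 0.1288]), np.float64(0.853))
lid_oblong joint [ 0.5293 -0.4539 -0.5601] 1.097 ('top', array([ 0.5215, -0.4545, -0.5515]), np.float64(0.349)) ('scene', array([ 0.606 , -0.4937,  1.2636]), np.float64(0.721))
[ 0.628 -0.008]
[0.786 0.022]
```

View pics/ov.png

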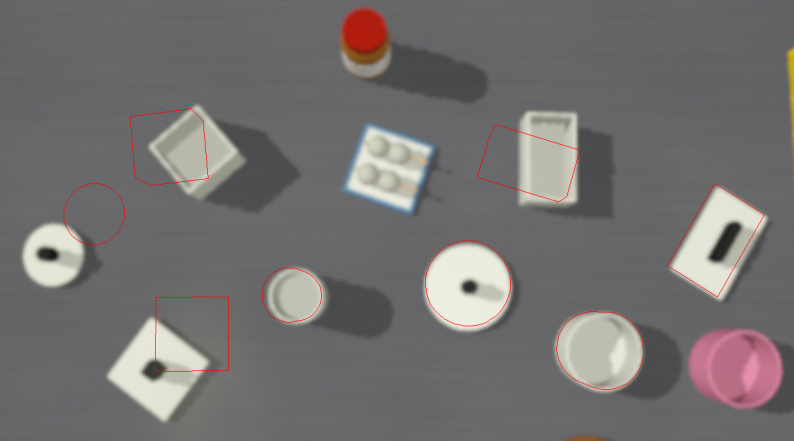

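The overlay shows the table grey leaking through the threshold, so the fits are off. I'll raise the threshold and refit.

Run:
```python
from fit import *
ims={n:cv2.imread(f"pics/{n}0.png")[...,::-1] for n in P}
out={n:cv2.resize(ims[n],None,fx=3,fy=3,interpolation=cv2.INTER_CUBIC)[...,::-1].copy() for n in P}
for n,uv in(("top",(300,130)),("top",(200,260)),("scene",(280,180)),("scene",(340,190))): print(n,ims[n][uv[1],uv[0]])
for k,o in O.items():
    hs={n:maskhull(n,ims[n],o[4+i],thr=140) for i,n in enumerate(("top","scene"))}
    rs={n:fit(o,{n:hs[n]}) for n in hs}; rj=fit(o,hs)
    print(k,"joint",rj.x.round(4),round(rj.fun,3),*[(n,r.x.round(4),round(r.fun,3)) for n,r in rs.items()])
    for n in P:
        cv2.polylines(out[n],[(model(n,o,rj.x)*3+1).astype(int)],True,(0,0,255),1)
A=cv2.resize(out["top"][220:920,220:1480],None,fx=.45,fy=.45,interpolation=cv2.INTER_AREA)
B=cv2.resize(out["scene"][360:900,300:1320],None,fx=.5,fy=.5,interpolation=cv2.INTER_AREA)
C=np.zeros((A.shape[0]+B.shape[0],max(A.shape[1],B.shape[1]),3),np.uint8);C[:len(A),:A.shape[1]]=A;C[len(A):,:B.shape[1]]=B
cv2.imwrite("pics/ov2.png",C)
```

```text
top [103 104 105]
top [110 110 110]
scene [107 101 104]
scene [102  98 101]
pot_large joint [ 0.3826 -0.2806  0.0446] 0.088 ('top', array([ 0.3822, -0.2804,  0.0013]), np.float64(0.041)) ('scene', array([ 0.3829, -0.2805,  0.1944]), np.float64(0.047))
pot_small joint [0.4546 0.1117 0.0063] 0.118 ('top', array([0.4543, 0.1123, 0.1204]), np.float64(0.05)) ('scene', array([0.4545, 0.1107, 0.0627]), np.float64(0.05))
pot_square joint [0.6461 0.249  0.697 ] 0.113 ('top', array([0.6463, 0.2498, 0.7017]), np.float64(0.05)) ('scene', array([0.6455, 0.2485, 0.6886]), np.float64(0.056))
pot_oblong joint [ 0.6377 -0.2212 -0.0214] 0.15 ('top', array([ 0.6376, -0.2202,  3.1387]), np.float64(0.056)) ('scene', array([ 0.6361, -0.2219,  3.1274]), np.float64(0.091))
lid_large joint [ 0.4688 -0.1126  0.0788] 0.144 ('top', array([ 0.4644, -0.1112, -0.5286]), np.float64(0.075)) ('scene', array([ 0.4687, -0.1137,  0.1686]), np.float64(0.068))
lid_small joint [0.5123 0.4528 0.0665] 0.148 ('top', array([ 0.5092,  0.4537, -0.2056]), np.float64(0.067)) ('scene', array([0.512 , 0.4518, 0.1088]), np.float64(0.08))
lid_square joint [0.3576 0.3026 0.9037] 0.196 ('top', array([0.3563, 0.3027, 0.9633]), np.float64(0.087)) ('scene', array([0.3581, 0.3018, 0.8915]), np.float64(0.108))
lid_oblong joint [ 0.5265 -0.4586 -0.562 ] 0.181 ('top', array([ 0.5247, -0.4571,  2.5978]), np.float64(0.082)) ('scene', array([ 0.5291, -0.459 ,  2.5826]), np.float64(0.096))
```

View pics/ov2.png

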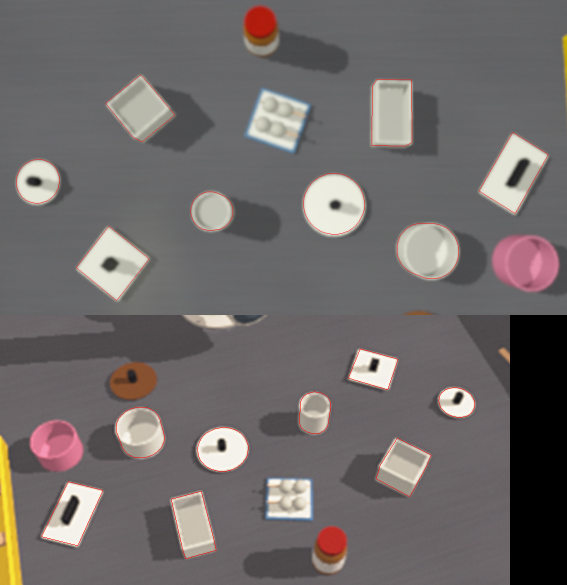

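The overlay outlines now match all four pots. The lids come out slightly small in the fit because of blur bias from the threshold. I'll check the lid threshold and height, and compute the first move.

```bash
cat > go.py <<'E'
import sys; from station import env; import numpy as np
# usage: go.py x y z psi : total shift in present tool axes and turn
s=env.sense(); q=s["ee_rot"]; p=s["eef_pos"]
from scipy.spatial.transform import Rotation as R
M=R.from_quat(q).as_matrix(); psi=np.arctan2(M[1,0],M[0,0])
x,y,z,ps=map(float,sys.argv[1:5])
d=M.T@(np.array([x,y,z])-p)
print("t",round(s["time"],2),"pos",p.round(4),"psi",round(psi,3),"tilt",M[:,2].round(3),"f",s["ft_force"].round(1),"w",round(s["width"],4))
print("shift",d.round(4),"rz",round(-(ps-psi),3))
E
python3 - <<'E'
from fit import *
ims={n:cv2.imread(f"pics/{n}0.png")[...,::-1] for n in P}
for k,o in O.items():
    if k[:3]!="lid":continue
    hs={n:maskhull(n,ims[n],o[4+i],thr=175) for i,n in enumerate(("top","scene"))}
    for dz in(0,.02):
        rj=fit(o,hs,dz=dz); rs=[fit(o,{n:hs[n]},dz=dz) for n in hs]
        print(k,dz,rj.x.round(4),round(rj.fun,3),*[r.x[:2].round(4) for r in rs])
E
python3 go.py .5275 -.459 .18 -.562
```

```text
lid_large 0 [ 0.4671 -0.1128  0.272 ] 0.063 [ 0.4663 -0.112 ] [ 0.4675 -0.1143]
lid_large 0.02 [ 0.468  -0.111   0.2399] 0.338 [ 0.4662 -0.1099] [ 0.4801 -0.1159]
lid_small 0 [0.5109 0.4526 0.1111] 0.056 [0.5108 0.453 ] [0.5111 0.4523]
lid_small 0.02 [0.5154 0.4428 0.0612] 0.43 [0.5092 0.4446] [0.5225 0.4404]
lid_square 0 [0.3571 0.3027 0.9335] 0.079 [0.357 0.303] [0.3574 0.3021]
lid_square 0.02 [0.3615 0.2969 0.9697] 0.313 [0.3593 0.2969] [0.3714 0.293 ]
lid_oblong 0 [ 0.5259 -0.4584 -0.5589] 0.084 [ 0.525  -0.4577] [ 0.5272 -0.4596]
lid_oblong 0.02 [ 0.5262 -0.4496  2.5909] 0.278 [ 0.5239 -0.4492] [ 0.5381 -0.4554]
t 0.1 pos [ 0.1691 -0.5755  0.3028] psi 0.286 tilt [-0.     0.002 -1.   ] f [-0.2 -0.1 -0.2] w 0.0855
shift [ 0.3767 -0.0106  0.1229] rz 0.848
```

arm_command([
  [[0.025,-0.0007,0.008],[0,0,0],-1],
  [[0.025,-0.0007,0.008],[0,0,0],-1],
  [[0.025,-0.0007,0.008],[0,0,0],-1],
  [[0.025,-0.0007,0.008],[0,0,0],-1],
  [[0.025,-0.0007,0.008],[0,0,0],-1],
])

```text
time: 0.52
eef_pos: [0.289, -0.5365, 0.2629]
ee_rot: [0.99, 0.142, -0.0, -0.001]
ft_force: [-0.2, -0.3, 0.1]
width: 0.0857
finger_force: 0.0
```

arm_command([
  [[0.025,-0.0007,0.008],[0,0,0],-1],
  [[0.025,-0.0007,0.008],[0,0,0],-1],
  [[0.025,-0.0007,0.008],[0,0,0],-1],
  [[0.025,-0.0007,0.008],[0,0,0],-1],
  [[0.025,-0.0007,0.008],[0,0,0],-1],
])

```text
time: 0.93
eef_pos: [0.4081, -0.4978, 0.2228]
ee_rot: [0.99, 0.142, -0.0, -0.0]
ft_force: [-0.5, -0.2, -0.5]
width: 0.0854
finger_force: 0.0
```

arm_command([
  [[0.025,-0.0007,0.008],[0,0,0],-1],
  [[0.025,-0.0007,0.008],[0,0,0],-1],
  [[0.025,-0.0007,0.008],[0,0,0],-1],
  [[0.025,-0.0007,0.008],[0,0,0],-1],
  [[0.025,-0.0007,0.008],[0,0,0],-1],
])

```text
time: 1.35
eef_pos: [0.527, -0.4592, 0.1827]
ee_rot: [0.99, 0.142, -0.0, -0.0]
ft_force: [-0.2, -0.6, 1.3]
width: 0.0852
finger_force: 0.0
```

arm_command([
  [[0,0,0],[0,0,0.12],-1],
  [[0,0,0],[0,0,0.12],-1],
  [[0,0,0],[0,0,0.12],-1],
  [[0,0,0],[0,0,0.12],-1],
  [[0,0,0],[0,0,0.12],-1],
])

```text
time: 1.77
eef_pos: [0.5259, -0.4596, 0.1829]
ee_rot: [0.987, -0.159, -0.001, -0.0]
ft_force: [-0.2, -0.8, -0.1]
width: 0.0854
finger_force: 0.0
```

arm_command([
  [[0,0,0],[0,0,0.12],-1],
  [[0,0,0],[0,0,0.12],-1],
  [[0,0,0],[0,0,0],-1],
  [[0,0,0],[0,0,0],-1],
])

```text
time: 2.1
eef_pos: [0.5259, -0.4598, 0.1833]
ee_rot: [0.962, -0.272, -0.0, -0.0]
ft_force: [0.3, -0.5, -0.6]
width: 0.0855
finger_force: 0.0
```

```bash
python3 go.py .526 -.4585 .091 -.559
```

```text
t 2.1 pos [ 0.5259 -0.4598  0.1833] psi -0.551 tilt [-0.001  0.001 -1.   ] f [ 0.3 -0.5 -0.6] w 0.0855
shift [-0.0005 -0.0011  0.0923] rz 0.008
```

arm_command([
  [[0,-0.001,0.02],[0,0,0.008],-1],
  [[0,0,0.02],[0,0,0],-1],
  [[0,0,0.02],[0,0,0],-1],
  [[0,0,0.017],[0,0,0],-1],
  [[0,0,0.015],[0,0,0],-1],
], grip_force=40)

```text
time: 2.52
eef_pos: [0.5261, -0.4587, 0.0899]
ee_rot: [0.961, -0.276, -0.001, -0.0]
ft_force: [-0.8, 0.4, -0.0]
width: 0.0854
finger_force: 0.0
```

arm_command([
  [[0,0,0],[0,0,0],0.2],
  [[0,0,0],[0,0,0],0.5],
  [[0,0,0],[0,0,0],1],
  [[0,0,0],[0,0,0],1],
  [[0,0,0],[0,0,0],1],
])

```text
time: 2.93
eef_pos: [0.527, -0.4596, 0.0938]
ee_rot: [0.961, -0.277, 0.001, 0.001]
ft_force: [-1.4, -0.4, -0.1]
width: 0.026
finger_force: 0.0
```

arm_command([
  [[0,0,0],[0,0,0],1],
  [[0,0,0],[0,0,0],1],
  [[0,0,0],[0,0,0],1],
])

```text
time: 3.18
eef_pos: [0.5269, -0.4595, 0.0935]
ee_rot: [0.961, -0.277, 0.001, 0.001]
ft_force: [-0.4, -0.5, 5.4]
width: 0.0129
finger_force: 41.8
```

arm_command([
  [[0,0,-0.01],[0,0,0],1],
  [[0,0,-0.02],[0,0,0],1],
  [[0,0,-0.03],[0,0,0],1],
  [[0,0,-0.03],[0,0,0],1],
  [[0,0,-0.02],[0,0,-0.04],1],
])

```text
time: 3.6
eef_pos: [0.5266, -0.459, 0.2051]
ee_rot: [0.966, -0.258, 0.001, 0.0]
ft_force: [0.2, -0.6, -0.7]
width: 0.0131
finger_force: 40.9
```

arm_command([
  [[0,0,0],[0,0,-0.1],1],
  [[0,0,0],[0,0,-0.1],1],
  [[0,0,0],[0,0,-0.1],1],
  [[0,0,0],[0,0,-0.1],1],
  [[0,0,0],[0,0,-0.1],1],
])

```text
time: 4.02
eef_pos: [0.5263, -0.4587, 0.2015]
ee_rot: [1.0, -0.009, -0.001, -0.001]
ft_force: [-0.6, -0.1, -1.0]
width: 0.013
finger_force: 40.9
```

```bash
python3 go.py .6372 -.2212 .18 -.018
```

```text
t 4.02 pos [ 0.5263 -0.4587  0.2015] psi -0.017 tilt [-0.001  0.001 -1.   ] f [-0.6 -0.1 -1. ] w 0.013
shift [ 0.1068 -0.2394  0.0216] rz 0.001
```

arm_command([
  [[0.005,-0.012,0],[0,0,0],1],
  [[0.0107,-0.024,0],[0,0,0],1],
  [[0.0107,-0.024,0],[0,0,0],1],
  [[0.0107,-0.024,0],[0,0,0],1],
  [[0.0107,-0.024,0],[0,0,0],1],
])

```text
time: 4.43
eef_pos: [0.5772, -0.35, 0.2016]
ee_rot: [1.0, -0.013, -0.0, -0.001]
ft_force: [0.7, 0.8, -1.9]
width: 0.0128
finger_force: 40.9
```

arm_command([
  [[0.0107,-0.024,0],[0,0,0],1],
  [[0.0107,-0.024,0],[0,0,0],1],
  [[0.0107,-0.024,0],[0,0,0],1],
  [[0.0107,-0.024,0],[0,0,0],1],
  [[0.0107,-0.024,0],[0,0,0],1],
])

```text
time: 4.85
eef_pos: [0.6332, -0.2309, 0.2017]
ee_rot: [1.0, -0.013, -0.0, -0.0]
ft_force: [0.7, -0.5, -2.0]
width: 0.0132
finger_force: 40.9
```

arm_command([
  [[0.005,-0.012,0],[0,0,0],1],
  [[0,0,0.01],[0,0,0],1],
  [[0,0,0.01],[0,0,0],1],
  [[0,0,0],[0,0,0],1],
  [[0,0,0],[0,0,0],1],
])

```text
time: 5.27
eef_pos: [0.637, -0.2223, 0.1798]
ee_rot: [1.0, -0.012, -0.002, -0.0]
ft_force: [-0.5, -0.6, -1.9]
width: 0.0132
finger_force: 40.9
```

```bash
python3 go.py .6372 -.2212 .136 -.018
python3 - <<'E'
from station import env
import cv2
for n,(u,v) in(("top",(363,157)),("scene",(229,260))):
    i=env.snapshot(n); cv2.imwrite(f"pics/{n}1.png",i[...,::-1])
a=cv2.imread("pics/scene1.png")[190:320,150:300]
cv2.imwrite("pics/c1.png",cv2.resize(a,None,fx=4,fy=4,interpolation=cv2.INTER_CUBIC))
E
```

```text
t 5.27 pos [ 0.637  -0.2223  0.1798] psi -0.024 tilt [-0.003  0.001 -1.   ] f [-0.5 -0.6 -1.9] w 0.0132
shift [ 0.0003 -0.0011  0.0438] rz -0.006
```

View pics/c1.png

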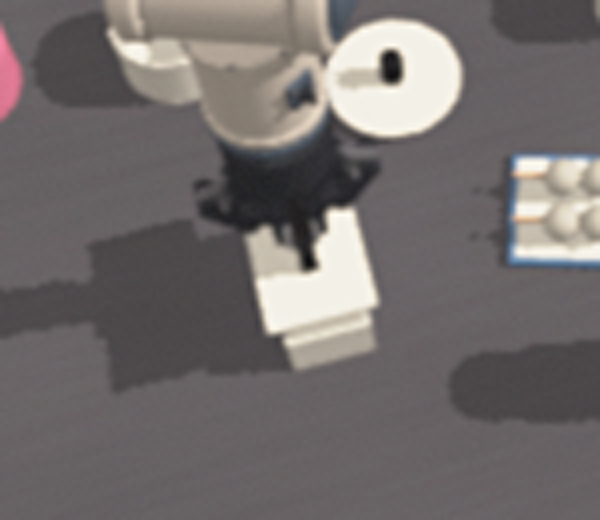

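The crop shows the lid held level and parallel over the oblong pot (lid corner 375,300; pot beneath it). Lowering.

arm_command([
  [[0,-0.001,0.015],[0,0,0],1],
  [[0,0,0.01],[0,0,0],1],
  [[0,0,0.007],[0,0,0],1],
  [[0,0,0.006],[0,0,0],1],
  [[0,0,0.003],[0,0,0],1],
])

```text
time: 5.78
eef_pos: [0.6377, -0.2206, 0.1395]
ee_rot: [1.0, -0.011, -0.001, -0.0]
ft_force: [0.6, -0.1, -2.6]
width: 0.0126
finger_force: 40.9
```

arm_command([
  [[0,0,0.002],[0,0,0],1],
  [[0,0,0],[0,0,0],1],
])

```text
time: 5.95
eef_pos: [0.638, -0.2205, 0.1385]
ee_rot: [1.0, -0.011, -0.0, -0.0]
ft_force: [-0.1, 0.3, -2.5]
width: 0.0131
finger_force: 40.9
```

arm_command([
  [[0,0,0.0015],[0,0,0],1],
  [[0,0,0.0005],[0,0,0],1],
  [[0,0,0],[0,0,0],1],
])

```text
time: 6.2
eef_pos: [0.6383, -0.2205, 0.1372]
ee_rot: [1.0, -0.011, 0.0, 0.0]
ft_force: [0.4, -0.8, -2.1]
width: 0.013
finger_force: 40.9
```

arm_command([
  [[0,0,0.001],[0,0,0],1],
  [[0,0,0],[0,0,0],1],
])

```text
time: 6.37
eef_pos: [0.6382, -0.2204, 0.1359]
ee_rot: [1.0, -0.011, 0.0, 0.0]
ft_force: [-0.0, 0.0, -2.0]
width: 0.0132
finger_force: 40.9
```

arm_command([
  [[0,0,0.001],[0,0,0],1],
  [[0,0,0.001],[0,0,0],1],
  [[0,0,0],[0,0,0],1],
])

```text
time: 6.62
eef_pos: [0.6382, -0.2205, 0.1354]
ee_rot: [1.0, -0.011, 0.001, 0.0]
ft_force: [-3.0, 0.7, 4.6]
width: 0.0134
finger_force: 41.7
```

arm_command([
  [[0,0,0],[0,0,0],0],
  [[0,0,0],[0,0,0],-0.5],
  [[0,0,0],[0,0,0],-1],
  [[0,0,0],[0,0,0],-1],
  [[0,0,0],[0,0,0],-1],
])

```text
time: 7.03
eef_pos: [0.6381, -0.2204, 0.1336]
ee_rot: [1.0, -0.011, -0.0, -0.0]
ft_force: [-0.1, -0.2, 0.0]
width: 0.0728
finger_force: 0.0
```

arm_command([
  [[0,0,-0.01],[0,0,0],-1],
  [[0,0,-0.02],[0,0,0],-1],
  [[0,0,-0.03],[0,0,0],-1],
  [[0,0,-0.03],[0,0,0],-1],
])

```text
time: 7.37
eef_pos: [0.6377, -0.2203, 0.2244]
ee_rot: [1.0, -0.011, -0.001, -0.0]
ft_force: [-0.2, -0.5, 0.4]
width: 0.0855
finger_force: 0.0
```

```bash
python3 go.py .4669 -.113 .2 0
```

```text
t 7.37 pos [ 0.6377 -0.2203  0.2244] psi -0.022 tilt [-0.002  0.001 -1.   ] f [-0.2 -0.5  0.4] w 0.0855
shift [-0.1731 -0.1034  0.0248] rz -0.022
```

arm_command([
  [[-0.0173,-0.0103,0],[0,0,0],-1],
  [[-0.0173,-0.0103,0],[0,0,0],-1],
  [[-0.0173,-0.0103,0],[0,0,0],-1],
  [[-0.0173,-0.0103,0],[0,0,0],-1],
  [[-0.0173,-0.0103,0],[0,0,0],-1],
])

```text
time: 7.78
eef_pos: [0.552, -0.1666, 0.2248]
ee_rot: [1.0, -0.011, 0.0, 0.0]
ft_force: [0.4, 0.5, 0.9]
width: 0.0853
finger_force: 0.0
```

arm_command([
  [[-0.0173,-0.0103,0],[0,0,0],-1],
  [[-0.0173,-0.0103,0],[0,0,0],-1],
  [[-0.0173,-0.0103,0],[0,0,0],-1],
  [[-0.0173,-0.0103,0],[0,0,0],-1],
  [[-0.0173,-0.0103,0],[0,0,0],-1],
])

```text
time: 8.2
eef_pos: [0.4666, -0.1132, 0.2248]
ee_rot: [1.0, -0.011, 0.001, 0.0]
ft_force: [0.8, -0.0, 0.6]
width: 0.0854
finger_force: 0.0
```

arm_command([
  [[0,0,0.03],[0,0,0],-1],
  [[0,0,0.03],[0,0,0],-1],
  [[0,0,0.03],[0,0,0],-1],
  [[0,0,0.02],[0,0,0],-1],
  [[0,0,0],[0,0,0],-1],
])

```text
time: 8.62
eef_pos: [0.4652, -0.1129, 0.1095]
ee_rot: [1.0, -0.011, -0.004, -0.001]
ft_force: [-0.8, 1.3, -0.2]
width: 0.0855
finger_force: 0.0
```

```bash
python3 go.py .4669 -.113 .092 0
```

```text
t 8.62 pos [ 0.4652 -0.1129  0.1095] psi -0.022 tilt [-0.007  0.002 -1.   ] f [-0.8  1.3 -0.2] w 0.0855
shift [0.0018 0.0001 0.0175] rz -0.022
```

arm_command([
  [[0.001,0,0.01],[0,0,0],-1],
  [[0,0,0.008],[0,0,0],-1],
  [[0,0,0],[0,0,0],0.2],
  [[0,0,0],[0,0,0],0.5],
  [[0,0,0],[0,0,0],1],
])

```text
time: 9.03
eef_pos: [0.469, -0.1138, 0.0971]
ee_rot: [1.0, -0.011, 0.001, 0.0]
ft_force: [-0.1, -0.7, -0.5]
width: 0.0517
finger_force: 0.0
```

arm_command([
  [[0,0,0],[0,0,0],1],
  [[0,0,0],[0,0,0],1],
  [[0,0,0],[0,0,0],1],
  [[0,0,0],[0,0,0],1],
])

```text
time: 9.37
eef_pos: [0.4689, -0.1139, 0.0968]
ee_rot: [1.0, -0.011, 0.001, 0.0]
ft_force: [-0.4, -0.9, 3.0]
width: 0.0201
finger_force: 39.2
```

arm_command([
  [[0,0,-0.01],[0,0,0],1],
  [[0,0,-0.02],[0,0,0],1],
  [[0,0,-0.03],[0,0,0],1],
  [[0,0,-0.03],[0,0,0],1],
  [[0,0,-0.03],[0,0,0],1],
])

```text
time: 9.78
eef_pos: [0.4679, -0.1134, 0.217]
ee_rot: [1.0, -0.011, -0.001, -0.0]
ft_force: [0.3, -0.5, -2.0]
width: 0.0208
finger_force: 39.2
```

```bash
python3 go.py .3826 -.2806 .2 -0.022
```

```text
t 9.78 pos [ 0.4679 -0.1134  0.217 ] psi -0.022 tilt [-0.002  0.001 -1.   ] f [ 0.3 -0.5 -2. ] w 0.0208
shift [-0.0815  0.169   0.017 ] rz -0.0
```

arm_command([
  [[-0.004,0.009,0],[0,0,0],1],
  [[-0.009,0.019,0],[0,0,0],1],
  [[-0.009,0.019,0],[0,0,0],1],
  [[-0.009,0.019,0],[0,0,0],1],
  [[-0.009,0.019,0],[0,0,0],1],
])

```text
time: 10.2
eef_pos: [0.4257, -0.1984, 0.2153]
ee_rot: [1.0, -0.011, -0.001, -0.0]
ft_force: [-0.2, -0.9, -2.0]
width: 0.0203
finger_force: 39.3
```

arm_command([
  [[-0.009,0.019,0],[0,0,0],1],
  [[-0.009,0.019,0],[0,0,0],1],
  [[-0.009,0.019,0],[0,0,0],1],
  [[-0.009,0.019,0],[0,0,0],1],
  [[-0.004,0.008,0],[0,0,0],1],
])

```text
time: 10.62
eef_pos: [0.3833, -0.2825, 0.2152]
ee_rot: [1.0, -0.012, -0.001, -0.0]
ft_force: [-0.2, -0.1, -1.6]
width: 0.0204
finger_force: 39.4
```

arm_command([
  [[0,0,0.02],[0,0,0],1],
  [[0,0,0.02],[0,0,0],1],
  [[0,0,0.012],[0,0,0],1],
  [[0,0,0.004],[0,0,0],1],
  [[0,0,0],[0,0,0],1],
])

```text
time: 11.03
eef_pos: [0.3843, -0.2801, 0.1584]
ee_rot: [1.0, -0.011, -0.001, -0.001]
ft_force: [0.3, 0.3, -1.6]
width: 0.0206
finger_force: 39.4
```

```bash
python3 go.py .3845 -.2806 .149 -0.022
python3 - <<'E'
from station import env
import cv2
cv2.imwrite("pics/c2.png",cv2.resize(env.snapshot("scene")[130:280,120:320,::-1],None,fx=4,fy=4,interpolation=cv2.INTER_CUBIC))
E
```

```text
t 11.03 pos [ 0.3843 -0.2801  0.1584] psi -0.022 tilt [-0.002  0.002 -1.   ] f [ 0.3  0.3 -1.6] w 0.0206
shift [0.0002 0.0005 0.0094] rz 0.0
```

View pics/c2.png

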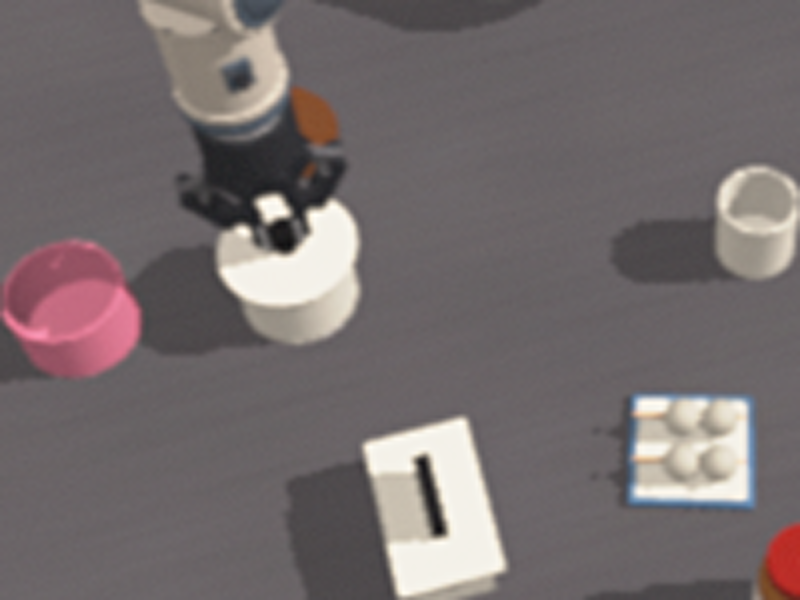

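Run:
```python
from fit import *
im=cv2.imread("pics/c2.png")
m=(model("scene",O["lid_large"],[.3826,-.2806,0],.0616)-[120,130])*4+1.5
print(m[:,0].min(0),m[:,0].max(0))
```

```text
[216.21539307 188.84533691] [355.76171875 305.87432861]
```

The picture shows the oblong lid seated. The large lid edges at 217–358 px match the expected 216–356, so it is centred. Lowering.

arm_command([
  [[0,0,0.005],[0,0,0],1],
  [[0,0,0.003],[0,0,0],1],
  [[0,0,0.0015],[0,0,0],1],
  [[0,0,0],[0,0,0],1],
  [[0,0,0],[0,0,0],1],
])

```text
time: 11.5
eef_pos: [0.3848, -0.2809, 0.1506]
ee_rot: [1.0, -0.011, 0.0, 0.0]
ft_force: [-0.3, -0.7, -2.0]
width: 0.0208
finger_force: 39.4
```

arm_command([
  [[0,0,0.001],[0,0,0],1],
  [[0,0,0],[0,0,0],1],
  [[0,0,0],[0,0,0],1],
])

```text
time: 11.75
eef_pos: [0.3848, -0.2809, 0.1495]
ee_rot: [1.0, -0.011, 0.0, 0.0]
ft_force: [-0.2, 0.7, -1.5]
width: 0.0203
finger_force: 39.4
```

arm_command([
  [[0,0,0.001],[0,0,0],1],
  [[0,0,0.001],[0,0,0],1],
  [[0,0,0],[0,0,0],1],
])

```text
time: 12.0
eef_pos: [0.3848, -0.2809, 0.1488]
ee_rot: [1.0, -0.011, 0.0, 0.0]
ft_force: [-2.1, 2.2, 5.2]
width: 0.0204
finger_force: 40.1
```

arm_command([
  [[0,0,0],[0,0,0],0],
  [[0,0,0],[0,0,0],-0.5],
  [[0,0,0],[0,0,0],-1],
  [[0,0,0],[0,0,0],-1],
  [[0,0,0],[0,0,0],-1],
])

```text
time: 12.42
eef_pos: [0.3847, -0.2808, 0.1472]
ee_rot: [1.0, -0.011, -0.0, -0.0]
ft_force: [-0.4, 0.2, -0.4]
width: 0.0791
finger_force: 0.0
```

arm_command([
  [[0,0,-0.01],[0,0,0],-1],
  [[0,0,-0.02],[0,0,0],-1],
  [[0,0,-0.03],[0,0,0],-1],
  [[0,0,-0.03],[0,0,0],-1],
  [[0,0,0],[0,0,0],-1],
])

```text
time: 12.83
eef_pos: [0.386, -0.2819, 0.2452]
ee_rot: [1.0, -0.011, 0.004, 0.003]
ft_force: [-0.2, -1.0, 0.4]
width: 0.0857
finger_force: 0.0
```

```bash
python3 go.py .511 .4526 .24 0.8
```

```text
t 12.83 pos [ 0.386  -0.2819  0.2452] psi -0.022 tilt [ 0.008 -0.007 -1.   ] f [-0.2 -1.   0.4] w 0.0857
shift [ 0.1087 -0.7371  0.0011] rz -0.822
```

arm_command([
  [[0.0043,-0.03,0],[0,0,0],-1],
  [[0.0043,-0.03,0],[0,0,0],-1],
  [[0.0043,-0.03,0],[0,0,0],-1],
  [[0.0043,-0.03,0],[0,0,0],-1],
  [[0.0043,-0.03,0],[0,0,0],-1],
])

```text
time: 13.25
eef_pos: [0.4096, -0.1301, 0.2381]
ee_rot: [1.0, -0.011, 0.001, 0.0]
ft_force: [0.5, 0.3, 0.5]
width: 0.085
finger_force: 0.0
```

arm_command([
  [[0.0043,-0.03,0],[0,0,0],-1],
  [[0.0043,-0.03,0],[0,0,0],-1],
  [[0.0043,-0.03,0],[0,0,0],-1],
  [[0.0043,-0.03,0],[0,0,0],-1],
  [[0.0043,-0.03,0],[0,0,0],-1],
])

```text
time: 13.67
eef_pos: [0.4344, 0.0196, 0.2383]
ee_rot: [1.0, -0.011, 0.001, 0.0]
ft_force: [1.1, -0.1, -0.2]
width: 0.0853
finger_force: 0.0
```

arm_command([
  [[0.0043,-0.03,0],[0,0,0],-1],
  [[0.0043,-0.03,0],[0,0,0],-1],
  [[0.0043,-0.03,0],[0,0,0],-1],
  [[0.0043,-0.03,0],[0,0,0],-1],
  [[0.0043,-0.03,0],[0,0,0],-1],
])

```text
time: 14.08
eef_pos: [0.4593, 0.1692, 0.2382]
ee_rot: [1.0, -0.011, 0.001, -0.0]
ft_force: [0.2, -0.4, -1.3]
width: 0.0854
finger_force: 0.0
```

arm_command([
  [[0.0043,-0.03,0],[0,0,0],-1],
  [[0.0043,-0.03,0],[0,0,0],-1],
  [[0.0043,-0.03,0],[0,0,0],-1],
  [[0.0043,-0.03,0],[0,0,0],-1],
  [[0.0043,-0.03,0],[0,0,0],-1],
])

```text
time: 14.5
eef_pos: [0.4841, 0.3188, 0.238]
ee_rot: [1.0, -0.011, 0.0, -0.0]
ft_force: [-0.1, -0.1, 0.1]
width: 0.0854
finger_force: 0.0
```

arm_command([
  [[0.0043,-0.03,0],[0,0,0],-1],
  [[0.0043,-0.03,0],[0,0,0],-1],
  [[0.0043,-0.03,0],[0,0,0],-1],
  [[0.0043,-0.03,0],[0,0,0],-1],
  [[0.0043,-0.017,0],[0,0,0],-1],
])

```text
time: 14.92
eef_pos: [0.5081, 0.4566, 0.2373]
ee_rot: [1.0, -0.01, -0.0, -0.0]
ft_force: [-0.5, 0.1, -0.6]
width: 0.0856
finger_force: 0.0
```

arm_command([
  [[0,0,0.02],[0,0,-0.1],-1],
  [[0,0,0.02],[0,0,-0.1],-1],
  [[0,0,0.02],[0,0,-0.1],-1],
  [[0,0,0.02],[0,0,-0.1],-1],
  [[0,0,0.02],[0,0,-0.1],-1],
])

```text
time: 15.33
eef_pos: [0.5086, 0.4538, 0.1369]
ee_rot: [0.971, 0.239, 0.0, -0.0]
ft_force: [0.3, 0.1, -0.3]
width: 0.0856
finger_force: 0.0
```

arm_command([
  [[0,0,0],[0,0,0],-1],
  [[0,0,0],[0,0,0],-1],
])

```text
time: 15.5
eef_pos: [0.5081, 0.4533, 0.1363]
ee_rot: [0.972, 0.235, -0.001, 0.001]
ft_force: [-0.9, 0.2, 1.1]
width: 0.0856
finger_force: 0.0
```

```bash
python3 go.py .511 .4526 .095 0.48
```

```text
t 15.5 pos [0.5081 0.4533 0.1363] psi 0.475 tilt [-0.002 -0.002 -1.   ] f [-0.9  0.2  1.1] w 0.0856
shift [0.0024 0.0019 0.0413] rz -0.005
```

arm_command([
  [[0.0024,0.0019,0.01],[0,0,0],-1],
  [[0,0,0.015],[0,0,0],-1],
  [[0,0,0.013],[0,0,0],-1],
  [[0,0,0.003],[0,0,0],-1],
  [[0,0,0],[0,0,0],0],
])

```text
time: 15.92
eef_pos: [0.5113, 0.4526, 0.0951]
ee_rot: [0.972, 0.236, -0.001, 0.0]
ft_force: [-0.1, -0.4, -0.3]
width: 0.0754
finger_force: 0.0
```

arm_command([
  [[0,0,0],[0,0,0],0.4],
  [[0,0,0],[0,0,0],1],
  [[0,0,0],[0,0,0],1],
  [[0,0,0],[0,0,0],1],
  [[0,0,0],[0,0,0],1],
])

```text
time: 16.33
eef_pos: [0.5119, 0.4533, 0.0975]
ee_rot: [0.972, 0.237, 0.001, -0.0]
ft_force: [-0.2, -1.1, 2.7]
width: 0.0207
finger_force: 39.2
```

arm_command([
  [[0,0,0],[0,0,0],1],
  [[0,0,0],[0,0,0],1],
])

```text
time: 16.5
eef_pos: [0.5119, 0.4532, 0.0975]
ee_rot: [0.972, 0.237, 0.001, -0.0]
ft_force: [-0.0, -1.5, 3.8]
width: 0.0203
finger_force: 39.5
```

arm_command([
  [[0,0,-0.01],[0,0,0],1],
  [[0,0,-0.02],[0,0,0],1],
  [[0,0,-0.03],[0,0,0],1],
  [[0,0,-0.03],[0,0,0],1],
  [[0,0,-0.03],[0,0,0],1],
])

```text
time: 16.92
eef_pos: [0.5111, 0.4527, 0.217]
ee_rot: [0.972, 0.237, -0.001, 0.0]
ft_force: [0.4, -0.2, -1.5]
width: 0.02
finger_force: 39.3
```

```bash
python3 go.py .4546 .1117 .21 0.475
```

```text
t 16.92 pos [0.5111 0.4527 0.217 ] psi 0.478 tilt [-0.002 -0.001 -1.   ] f [ 0.4 -0.2 -1.5] w 0.02
shift [-0.207   0.2768  0.0075] rz 0.003
```

arm_command([
  [[-0.008,0.011,0],[0,0,0],1],
  [[-0.0173,0.023,0],[0,0,0],1],
  [[-0.0173,0.023,0],[0,0,0],1],
  [[-0.0173,0.023,0],[0,0,0],1],
  [[-0.0173,0.023,0],[0,0,0],1],
])

```text
time: 17.33
eef_pos: [0.4897, 0.3248, 0.2161]
ee_rot: [0.972, 0.237, -0.001, 0.0]
ft_force: [-0.6, -0.5, -0.7]
width: 0.0203
finger_force: 39.3
```

arm_command([
  [[-0.0173,0.023,0],[0,0,0],1],
  [[-0.0173,0.023,0],[0,0,0],1],
  [[-0.0173,0.023,0],[0,0,0],1],
  [[-0.0173,0.023,0],[0,0,0],1],
  [[-0.0173,0.023,0],[0,0,0],1],
])

```text
time: 17.75
eef_pos: [0.4657, 0.1828, 0.2163]
ee_rot: [0.972, 0.237, -0.0, 0.0]
ft_force: [0.8, -0.7, -0.8]
width: 0.0207
finger_force: 39.3
```

arm_command([
  [[-0.0173,0.023,0],[0,0,0],1],
  [[-0.0173,0.023,0],[0,0,0],1],
  [[-0.008,0.012,0.01],[0,0,0],1],
  [[0,0,0.02],[0,0,0],1],
  [[0,0,0.015],[0,0,0],1],
])

```text
time: 18.17
eef_pos: [0.455, 0.112, 0.171]
ee_rot: [0.972, 0.236, 0.0, 0.0]
ft_force: [-1.1, 0.3, -1.4]
width: 0.0204
finger_force: 39.4
```

arm_command([
  [[0,0,0],[0,0,0],1],
  [[0,0,0],[0,0,0],1],
])

```text
time: 18.33
eef_pos: [0.4547, 0.1129, 0.1708]
ee_rot: [0.972, 0.237, -0.001, -0.0]
ft_force: [1.3, 0.6, -1.3]
width: 0.0203
finger_force: 39.4
```

```bash
python3 go.py .4546 .1117 .1595 0.475
python3 - <<'E'
from fit import *
s=env.sense()
im=cv2.resize(env.snapshot("scene")[120:250,240:400,::-1],None,fx=4,fy=4,interpolation=cv2.INTER_CUBIC)
m=(model("scene",O["lid_small"],[.4546,.1117,0],s["eef_pos"][2]-.0975)-[240,120])*4+1.5
cv2.polylines(im,[m.astype(int)],True,(0,0,255),1)
cv2.imwrite("pics/c3.png",im)
E
```

```text
t 18.33 pos [0.4547 0.1129 0.1708] psi 0.478 tilt [-0.002 -0.    -1.   ] f [ 1.3  0.6 -1.3] w 0.0203
shift [-0.0006  0.0011  0.0113] rz 0.003
```

View pics/c3.png

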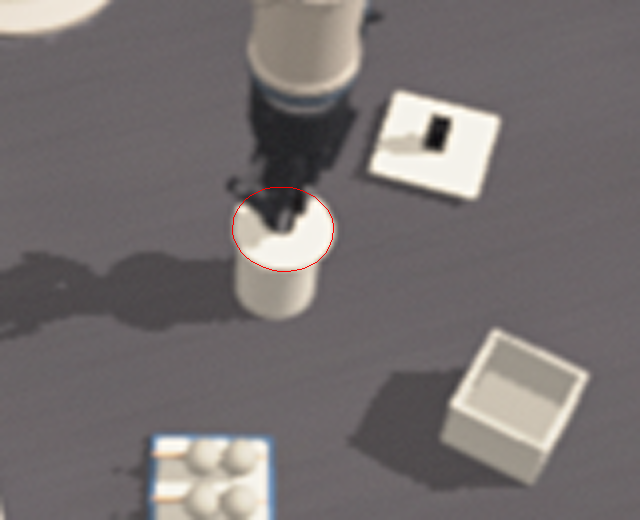

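The small lid lies within 1–2 px of the expected outline (centre 283,229), so it is centred. Lowering.

arm_command([
  [[-0.0006,0.0011,0.005],[0,0,0],1],
  [[0,0,0.003],[0,0,0],1],
  [[0,0,0.002],[0,0,0],1],
  [[0,0,0.001],[0,0,0],1],
  [[0,0,0],[0,0,0],1],
])

```text
time: 18.8
eef_pos: [0.4552, 0.1119, 0.1602]
ee_rot: [0.972, 0.237, -0.0, -0.0]
ft_force: [0.3, -1.2, -1.0]
width: 0.0202
finger_force: 39.3
```

arm_command([
  [[0,0,0.001],[0,0,0],1],
  [[0,0,0],[0,0,0],1],
  [[0,0,0],[0,0,0],1],
])

```text
time: 19.05
eef_pos: [0.4553, 0.1118, 0.1595]
ee_rot: [0.972, 0.237, 0.0, 0.0]
ft_force: [-0.5, 1.0, -1.5]
width: 0.0201
finger_force: 39.4
```

arm_command([
  [[0,0,0.001],[0,0,0],1],
  [[0,0,0.0005],[0,0,0],1],
  [[0,0,0],[0,0,0],1],
])

```text
time: 19.3
eef_pos: [0.4554, 0.1118, 0.1594]
ee_rot: [0.972, 0.237, 0.001, -0.0]
ft_force: [-3.0, -1.0, 6.8]
width: 0.0203
finger_force: 40.1
```

arm_command([
  [[0,0,0],[0,0,0],0],
  [[0,0,0],[0,0,0],-0.5],
  [[0,0,0],[0,0,0],-1],
  [[0,0,0],[0,0,0],-1],
  [[0,0,0],[0,0,0],-1],
])

```text
time: 19.72
eef_pos: [0.4552, 0.1118, 0.1577]
ee_rot: [0.972, 0.237, -0.0, -0.0]
ft_force: [-1.0, -0.0, 0.1]
width: 0.079
finger_force: 0.0
```

arm_command([
  [[0,0,-0.01],[0,0,0],-1],
  [[0,0,-0.02],[0,0,0],-1],
  [[0,0,-0.03],[0,0,0],-1],
  [[0,0,-0.02],[0,0,0],-1],
  [[0,0,0],[0,0,0],-1],
])

```text
time: 20.13
eef_pos: [0.4566, 0.112, 0.2442]
ee_rot: [0.972, 0.237, 0.004, 0.0]
ft_force: [0.6, 0.6, 0.6]
width: 0.0852
finger_force: 0.0
```

```bash
python3 go.py .3572 .3027 .2 0.9335
```

```text
t 20.13 pos [0.4566 0.112  0.2442] psi 0.478 tilt [ 0.009  0.002 -1.   ] f [0.6 0.6 0.6] w 0.0852
shift [-0.001  -0.2151  0.0436] rz -0.456
```

arm_command([
  [[0,-0.0215,0],[0,0,0],-1],
  [[0,-0.0215,0],[0,0,0],-1],
  [[0,-0.0215,0],[0,0,0],-1],
  [[0,-0.0215,0],[0,0,0],-1],
  [[0,-0.0215,0],[0,0,0],-1],
])

```text
time: 20.55
eef_pos: [0.4052, 0.208, 0.2379]
ee_rot: [0.972, 0.236, -0.0, -0.0]
ft_force: [1.5, 0.2, 0.1]
width: 0.0855
finger_force: 0.0
```

arm_command([
  [[0,-0.0215,0],[0,0,0],-1],
  [[0,-0.0215,0],[0,0,0],-1],
  [[0,-0.0215,0],[0,0,0],-1],
  [[0,-0.0215,0],[0,0,0],-1],
  [[0,-0.0215,0],[0,0,0],-1],
])

```text
time: 20.97
eef_pos: [0.3557, 0.3036, 0.2378]
ee_rot: [0.972, 0.237, -0.0, 0.0]
ft_force: [-0.5, 0.1, 0.1]
width: 0.0855
finger_force: 0.0
```

arm_command([
  [[0,0,0.02],[0,0,-0.091],-1],
  [[0,0,0.02],[0,0,-0.091],-1],
  [[0,0,0.02],[0,0,-0.091],-1],
  [[0,0,0.02],[0,0,-0.091],-1],
  [[0,0,0.02],[0,0,-0.091],-1],
])

```text
time: 21.38
eef_pos: [0.3562, 0.3027, 0.1369]
ee_rot: [0.892, 0.452, -0.0, 0.0]
ft_force: [-0.3, -0.3, -0.1]
width: 0.0851
finger_force: 0.0
```

arm_command([
  [[0,0,0],[0,0,0],-1],
  [[0,0,0],[0,0,0],-1],
])

```text
time: 21.55
eef_pos: [0.3558, 0.3023, 0.137]
ee_rot: [0.894, 0.448, -0.001, 0.0]
ft_force: [0.7, 1.2, 0.4]
width: 0.0855
finger_force: 0.0
```

```bash
python3 go.py .3572 .3027 .095 0.9335
```

```text
t 21.55 pos [0.3558 0.3023 0.137 ] psi 0.93 tilt [-0.002 -0.002 -1.   ] f [0.7 1.2 0.4] w 0.0855
shift [0.0012 0.0009 0.042 ] rz -0.003
```

arm_command([
  [[0.001,0.0009,0.01],[0,0,-0.003],-1],
  [[0,0,0.015],[0,0,0],-1],
  [[0,0,0.013],[0,0,0],-1],
  [[0,0,0.004],[0,0,0],-1],
  [[0,0,0],[0,0,0],0],
])

```text
time: 21.97
eef_pos: [0.3576, 0.3029, 0.0955]
ee_rot: [0.893, 0.45, -0.0, 0.0]
ft_force: [0.1, -0.0, -0.8]
width: 0.0758
finger_force: 0.0
```

arm_command([
  [[0,0,0],[0,0,0],0.4],
  [[0,0,0],[0,0,0],1],
  [[0,0,0],[0,0,0],1],
  [[0,0,0],[0,0,0],1],
  [[0,0,0],[0,0,0],1],
])

```text
time: 22.38
eef_pos: [0.3582, 0.3033, 0.0969]
ee_rot: [0.893, 0.451, 0.001, -0.0]
ft_force: [2.6, -0.3, 5.2]
width: 0.0212
finger_force: 40.4
```

arm_command([
  [[0,0,0],[0,0,0],1],
  [[0,0,0],[0,0,0],1],
])

```text
time: 22.55
eef_pos: [0.3582, 0.3033, 0.0968]
ee_rot: [0.893, 0.451, 0.001, -0.0]
ft_force: [1.7, -0.5, 4.0]
width: 0.021
finger_force: 40.0
```

arm_command([
  [[0,0,-0.01],[0,0,0],1],
  [[0,0,-0.02],[0,0,0],1],
  [[0,0,-0.03],[0,0,0.079],1],
  [[0,0,-0.03],[0,0,0.079],1],
  [[0,0,-0.03],[0,0,0.079],1],
])

```text
time: 22.97
eef_pos: [0.3571, 0.3026, 0.2166]
ee_rot: [0.94, 0.341, -0.001, 0.0]
ft_force: [-0.1, 0.3, -0.6]
width: 0.0211
finger_force: 39.4
```

```bash
python3 go.py .6461 .249 .21 0.697
```

```text
t 22.97 pos [0.3571 0.3026 0.2166] psi 0.695 tilt [-0.002 -0.001 -1.   ] f [-0.1  0.3 -0.6] w 0.0211
shift [0.1877 0.2263 0.0061] rz -0.002
```

Seat height reading should be about 0.1488.

arm_command([
  [[0.0076,0.0093,0],[0,0,0],1],
  [[0.015,0.0181,0],[0,0,0],1],
  [[0.015,0.0181,0],[0,0,0],1],
  [[0.015,0.0181,0],[0,0,0],1],
  [[0.015,0.0181,0],[0,0,0],1],
])

```text
time: 23.38
eef_pos: [0.4628, 0.2834, 0.2149]
ee_rot: [0.939, 0.343, -0.001, 0.0]
ft_force: [0.4, -0.4, -1.8]
width: 0.0212
finger_force: 39.4
```

arm_command([
  [[0.015,0.0181,0],[0,0,0],1],
  [[0.015,0.0181,0],[0,0,0],1],
  [[0.015,0.0181,0],[0,0,0],1],
  [[0.015,0.0181,0],[0,0,0],1],
  [[0.015,0.0181,0],[0,0,0],1],
])

```text
time: 23.8
eef_pos: [0.5786, 0.2623, 0.2144]
ee_rot: [0.939, 0.343, -0.001, -0.0]
ft_force: [-0.3, 0.2, -0.9]
width: 0.021
finger_force: 39.4
```

arm_command([
  [[0.015,0.0181,0],[0,0,0],1],
  [[0.015,0.0181,0],[0,0,0],1],
  [[0.015,0.018,0],[0,0,0],1],
  [[0,0,0.02],[0,0,0],1],
  [[0,0,0.02],[0,0,0],1],
])

```text
time: 24.22
eef_pos: [0.6486, 0.2495, 0.1752]
ee_rot: [0.94, 0.342, 0.0, 0.0]
ft_force: [0.0, 0.4, -1.9]
width: 0.0211
finger_force: 39.5
```

arm_command([
  [[0,0,0.015],[0,0,0],1],
  [[0,0,0],[0,0,0],1],
  [[0,0,0],[0,0,0],1],
])

```text
time: 24.47
eef_pos: [0.6463, 0.2499, 0.1585]
ee_rot: [0.94, 0.342, -0.002, -0.0]
ft_force: [-0.2, -0.7, -0.7]
width: 0.0209
finger_force: 39.5
```

```bash
python3 go.py .6461 .249 .1488 0.697
python3 - <<'E'
from fit import *
s=env.sense()
im=cv2.resize(env.snapshot("scene")[150:280,280:440,::-1],None,fx=4,fy=4,interpolation=cv2.INTER_CUBIC)
m=(model("scene",O["lid_square"],[.6461,.249,.697],s["eef_pos"][2]-.0968)-[280,150])*4+1.5
cv2.polylines(im,[m.astype(int)],True,(0,0,255),1)
cv2.imwrite("pics/c4.png",im)
E
```

```text
t 24.47 pos [0.6463 0.2499 0.1585] psi 0.699 tilt [-0.004 -0.001 -1.   ] f [-0.2 -0.7 -0.7] w 0.0209
shift [-0.0007  0.0006  0.0097] rz 0.002
```

View pics/c4.png

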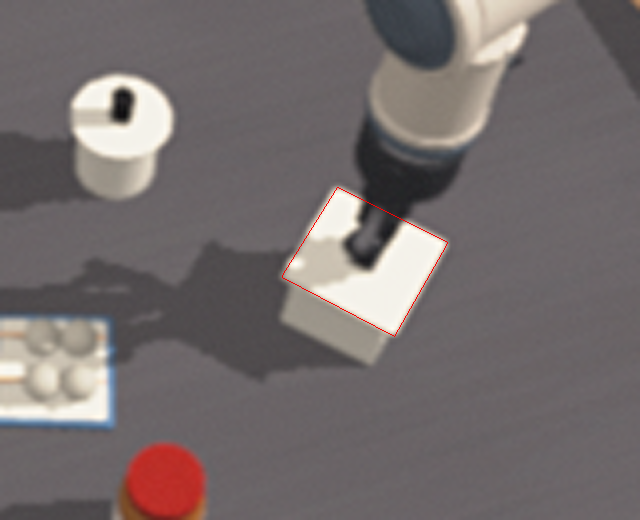

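The square lid matches the expected outline (corners 337,187 to 395,335), and the small lid is seated. Lowering.

arm_command([
  [[-0.0007,0.0006,0.005],[0,0,0],1],
  [[0,0,0.003],[0,0,0],1],
  [[0,0,0.002],[0,0,0],1],
  [[0,0,0],[0,0,0],1],
  [[0,0,0],[0,0,0],1],
])

```text
time: 24.93
eef_pos: [0.6468, 0.2494, 0.1511]
ee_rot: [0.94, 0.342, 0.0, 0.0]
ft_force: [-0.5, 0.2, -1.7]
width: 0.0211
finger_force: 39.5
```

arm_command([
  [[0,0,0.001],[0,0,0],1],
  [[0,0,0],[0,0,0],1],
  [[0,0,0],[0,0,0],1],
])

```text
time: 25.18
eef_pos: [0.6469, 0.2495, 0.15]
ee_rot: [0.94, 0.342, 0.0, -0.0]
ft_force: [-0.6, 0.7, -0.7]
width: 0.0211
finger_force: 39.5
```

arm_command([
  [[0,0,0.001],[0,0,0],1],
  [[0,0,0.001],[0,0,0],1],
  [[0,0,0],[0,0,0],1],
])

```text
time: 25.43
eef_pos: [0.647, 0.2495, 0.1489]
ee_rot: [0.94, 0.342, 0.001, 0.0]
ft_force: [-0.8, 0.2, 3.5]
width: 0.0209
finger_force: 40.0
```

arm_command([
  [[0,0,0],[0,0,0],0],
  [[0,0,0],[0,0,0],-0.5],
  [[0,0,0],[0,0,0],-1],
  [[0,0,0],[0,0,0],-1],
  [[0,0,0],[0,0,0],-1],
])

```text
time: 25.85
eef_pos: [0.6468, 0.2494, 0.1477]
ee_rot: [0.94, 0.342, -0.0, 0.0]
ft_force: [-0.5, -0.5, -0.3]
width: 0.0798
finger_force: 0.0
```

arm_command([
  [[0,0,-0.01],[0,0,0],-1],
  [[0,0,-0.02],[0,0,0],-1],
  [[0,0,-0.03],[0,0,0],-1],
  [[0,0,-0.03],[0,0,0],-1],
  [[0,0,-0.03],[0,0,0],-1],
])

```text
time: 26.27
eef_pos: [0.6466, 0.2493, 0.2698]
ee_rot: [0.94, 0.342, 0.0, -0.0]
ft_force: [0.6, 0.6, -0.1]
width: 0.0851
finger_force: 0.0
```

arm_command([
  [[-0.02,-0.02,0],[0,0,0],-1],
  [[-0.02,-0.02,0],[0,0,0],-1],
  [[-0.02,-0.02,0],[0,0,0],-1],
  [[-0.02,-0.02,0],[0,0,0],-1],
  [[-0.02,-0.02,0],[0,0,0],-1],
])

```text
time: 26.68
eef_pos: [0.5047, 0.2616, 0.2688]
ee_rot: [0.94, 0.342, 0.0, -0.0]
ft_force: [0.3, 0.3, 0.9]
width: 0.0855
finger_force: 0.0
```

arm_command([
  [[-0.02,-0.02,0],[0,0,0],-1],
  [[-0.02,-0.02,0],[0,0,0],-1],
  [[-0.02,-0.02,0],[0,0,0],-1],
  [[0,0,0],[0,0,0],-1],
  [[0,0,0],[0,0,0],-1],
])

```text
time: 27.1
eef_pos: [0.4207, 0.2693, 0.2694]
ee_rot: [0.939, 0.343, 0.001, -0.0]
ft_force: [1.3, 0.3, 0.4]
width: 0.0859
finger_force: 0.0
```

Run:
```python
from fit import *
T=dict(lid_large=(.3826,-.2806,0,.052),lid_small=(.4546,.1117,0,.062),lid_square=(.6461,.249,.697,.052),lid_oblong=(.6377,-.2212,-.018,.042))
o={}
for n in P:
    im=cv2.resize(env.snapshot(n)[...,::-1],None,fx=3,fy=3,interpolation=cv2.INTER_CUBIC)
    for k,t in T.items(): cv2.polylines(im,[(model(n,O[k],t[:3],t[3])*3+1).astype(int)],True,(0,0,255),1)
    o[n]=im
A=cv2.resize(o["top"][220:920,220:1480],None,fx=.45,fy=.45,interpolation=cv2.INTER_AREA)
B=cv2.resize(o["scene"][420:900,300:1320],None,fx=.55,fy=.55,interpolation=cv2.INTER_AREA)
C=np.zeros((A.shape[0]+B.shape[0],max(A.shape[1],B.shape[1]),3),np.uint8);C[:len(A),:A.shape[1]]=A;C[len(A):,:B.shape[1]]=B
cv2.imwrite("pics/end.png",C)
```

```text
(no output)
```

View pics/end.png

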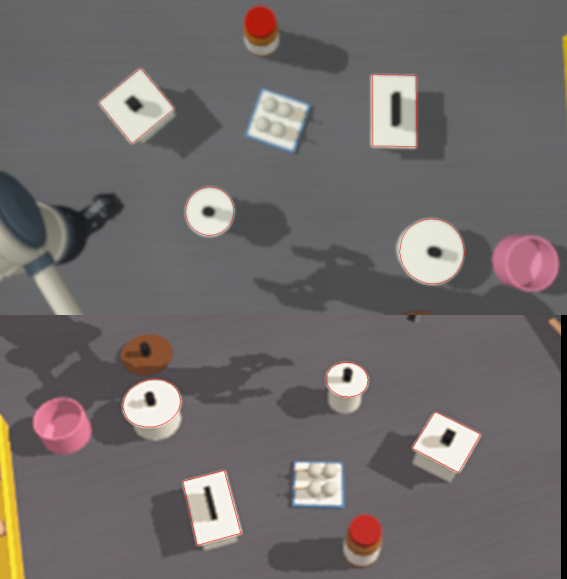

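All four lids match their seated outlines in both views, and the plate and jar have not moved.

```bash
python3 -c "
from station import env
print(env.finish_job())"
```

```text
the job is handed in; nothing more can be done
None
```

All four lids are on their matching pots and look fully home in both camera views, with the pots, plate and jar where they were; I handed the job in at about 27 s, and the hand-in gave no verdict.

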